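# Clear the bench stop and hold its hidden bolt head

### The job

I want to tighten the nut on the front of the grey bench bracket. Clear the red thread reel and the black dye jar out of the narrow gap behind its front plate and stand both upright in the empty blue tray at the front of the bench; then reach down into the gap, grip the brass bolt head by its two flats, bring the flats upright against the spring, and finish while still gripping it there firmly so that it cannot turn back. Leave the other things on the bench where they are.

Things in the scene. Friction and masses are not known exactly. Their poses are not given: they have to be found in the camera images.
- bracket: grey steel U bracket fixed to the bench. Origin on the bench under the middle of its gap; x from the front plate (nut side, toward the robot) to the rear plate, y along the gap to the left. Base plate 4 mm thick, on the left end to y +150; two upright plates 200 mm long, 80 mm high, 6 mm thick at x -33..-27 and +27..+33 mm: gap 54 mm wide, open at top and ends. Nut at the front (to x -46), foot and gussets behind (to x +60), all lower than the plates.
- bolt_head (a point): brass tee head of the bolt in the gap, hidden from the front by the front plate: 20 mm along the bolt (bracket x), 14 mm across its two flats, 32 mm tall. Origin at its centre, 50 mm above the bench, right over the bracket's origin; y is normal to the flats, which are upright when z is vertical. Reel and jar stand in the gap at either side, centres 68 to 78 mm away.
- bolt (a joint): turn of the bolt about the bracket's x axis, rad: 0 with the flats upright; unheld it lies against its stop at -0.26 (top leaning to the bracket's +y). A spring pulls it to the stop with 0.07 N m there, 0.11 N m at 0. Upright jaws closed on the flats from above turn it upright by themselves.
- reel_mid (a point): centre of the red thread reel: wooden flanges and red thread, 32 mm across, 48 mm high, standing loose on the bracket's base plate in the gap; the point is 24 mm above its underside, z along its axis. 50 g
- red_reel: the same red reel, origin at the centre of its underside
- jar_mid (a point): centre of the black dye jar: black body and cap, 32 mm across (cap 30), 52 mm high, standing loose on the base plate in the gap at the other side of the bolt head; the point is 26 mm above its underside, z along its axis. 75 g
- black_jar: the same black jar, origin at the centre of its underside
- tray: loose blue open tray at the front of the bench (not the one with tools far back), outside 98 mm in its x, 164 mm in its y, rim 42 mm high; inside 86 by 152 mm, floor 2 mm thick. Origin at the centre of its underside, z up; empty at the start. 350 g
- the_hand_press: green hand press fixed to the bench left of the bracket, an obstacle 224x124x386 mm; origin on the bench under it. Its lever slants up toward the bracket's side to a black ball 33 mm across, centred about 105 mm to the right of (world -y), 20 mm beyond (+x) and 370 mm above the origin: keep wrist and gripper clear of it.
- rivet_tin: round white tin, 67 mm across, 32 mm high, bystander; origin at its underside
- beeswax: yellow block of beeswax, 35x52x21 mm, bystander; origin at its underside
- black_folder: flat black bone folder, 23x136x6 mm, bystander; origin at its underside

How it is judged:
By the outcome, as a careful person would: the job done as asked, in the order asked, and still so for the second after the job is handed in, while the arm keeps its last pose, push and grip.
It also fails if it takes over 64 s, if anything falls off the work surface, if the arm or the gripper's body presses on something with over 40 N, if the wrist force passes 120 N, or if a joint passes its speed limit or range.

### The arm

A 6-joint arm with a two-finger parallel gripper is mounted at the origin on a cart in front of the work surface, level with it; the furniture and walls round the work are solid. World frame = base frame: x ahead of the robot, y to its left, z up, the work surface at z = 0. Lengths are in m, angles in rad, forces in N, time in s.
With the tool pointing down it reaches from about 0.35 to 0.85 m from the base axis. Payload 8.1 kg.
Tool frame: the origin (TCP) lies at the centre of the arm's flange, where the gripper is bolted on; the fingertips stand 186 mm ahead of it and the grasp point (between the pads) lies 167 mm ahead of it (robot.grasp_offset is the distance from the TCP to the grasp point, in m); z points along the fingers, y is the line along which they close (so a half turn about z gives the same grasp; the last joint's range is limited). The gripper opens to 93 mm and grips with 3 to 60 N. Pads are 15 mm wide; open, the fingers measure 128 mm over their backs; the gripper's body (75 mm by 188 mm) begins 65 mm behind the grasp point.
Start: joints at [1.222, 0.13, 1.488, -0, 1.523, -0.085], TCP at [0.156, 0.579, 0.405] pointing down, gripper open.
Joint ranges: [-2.96, 2.96], [-0.89, 2.26], [0.02, 2.5], [-1.34, 4.48], [0, 2.73], [-2.66, 2.66]. Speed limits (rad/s): [2.39, 2.39, 2.79, 3.14, 3.14, 3.14].

### API

Orientations are given as a rotation vector (axis times angle).
In Python, from plant import robot gives the robot as it stands.
- The arm moves only by the tool drive_tool, never from a script. Its argument "moves" is one flat list of numbers, 7 for each row, row after row: the finger opening in mm, from 0 to 93, then the shift along the tool's x, y, z in mm, then the turn, a rotation vector about the tool's x, y, z in degrees. A call has 1 to 8 rows; each row shifts and turns the commanded pose from where the row before left it, along the tool's axes as they then stand; what a row does not reach is not made up. A row lasts 1/10 s, in which the tool goes at most 50 mm and 8.59 degrees, less where a joint would pass 70% of its speed; a pose out of reach is approached as far as the arm can. A call is refused whole if a number of a shift passes 50 or a number of a turn 8.59, either way. A call with a gripper value outside its range is refused whole. The fingers move at their own pace and stop on an object; "grip_force" is the grip in N (left out, the last holds). Time passes only in rows, so rows that do not move let the fingers close. It gives the time, the measured TCP pose, the force, the opening and the grip force at its end, in the units of the state.
- robot.read_state(): the state, without advancing time (a new reading comes with each control period).
- robot.read_camera(name): name is "side" or "top" or "wrist"; returns a dict with "color" (384x512x3 uint8, red, green, blue), "depth" (384x512 float32, m along the optical axis (not along the pixel's ray), 0 where there is no reading), "mtx" (3x3 intrinsics, pixels), "R" (3x3) and "t" (3): a world point X has camera coordinates R X + t. Camera axes: x right, y down, z forward; pixel columns grow to the right and rows downward; lengths in m; the calibration is good to about 2 mm. A picture is of the moment at which its call begins.
- robot.close_job(): hands the job in; it is judged then, once.
The state is a dict: "t": time; "q": joint angles; "dq": joint speeds; "joint_torque": joint torques, N m; "tool_pos": TCP position; "orientation": TCP orientation; "force": force on the tool from outside, world axes, zero at the start; "wrist_torque": the same for the moment, N m; "opening": finger opening in m; "gripper_force": force on a finger pad.
Only numpy, scipy, OpenCV 4.12 (cv2) and the standard library are available. Lean on these libraries where they do the work, as an engineer would, in place of code of your own. Each camera call takes 0.05 s, during which the arm holds its last target. There are 200 camera calls.

## Working session

There is one attempt and no reset: what is moved stays moved. The work goes in short steps, Python scripts to look and compute and a tool call to move; the robot and the scene stay as the last step left them, time stands still between calls to the robot, and variables do not carry over. Pictures are saved under pics/ and viewed, at most 10 in all, crops included, and the job is handed in when it is done.

Besides the shell and the picture viewer there is one more tool, called after "Request:" as a command line: name --argument value ..., lists and objects as JSON in quotes. drive_tool: Moves the arm, as the interface text tells. Its arguments: {"type":"object","properties":{"moves":{"type":"array","items":{"type":"number"}},"grip_force":{"type":"number"}},"required":["moves"]}

```bash
ls; mkdir -p pics; python3 - <<'E'
from plant import robot
import cv2,numpy as np,pickle
s=robot.read_state();print({k:np.round(v,3) for k,v in s.items()})
d={n:robot.read_camera(n) for n in("top","side")}
pickle.dump(d,open('v0.pkl','wb'))
for n in d:
    print(n,d[n]['mtx'].round(1).tolist(),(-d[n]['R'].T@d[n]['t']).round(3),d[n]['R'].round(2).tolist())
cv2.imwrite('pics/a.png',cv2.cvtColor(d['top']['color'],cv2.COLOR_RGB2BGR))
cv2.imwrite('pics/b.png',cv2.cvtColor(d['side']['color'],cv2.COLOR_RGB2BGR))
E
```

```text
pics
{'t': np.float64(0.0), 'q': array([ 1.222,  0.131,  1.489,  0.   ,  1.523, -0.085]), 'dq': array([ 0.003, -0.   ,  0.001, -0.   ,  0.   , -0.001]), 'joint_torque': array([-2.0000e-03, -5.5984e+01, -4.9176e+01,  7.7000e-02,  3.5000e-02,
       -0.0000e+00]), 'tool_pos': array([0.156, 0.579, 0.404]), 'orientation': array([-4.130e-01, -3.114e+00,  3.000e-03]), 'force': array([-0.243, -0.449,  0.188]), 'wrist_torque': array([ 0.033, -0.003, -0.   ]), 'gripper_force': np.float64(0.0), 'opening': np.float64(0.093)}
top [[490.9, 0.0, 253.5], [0.0, 490.9, 182.8], [0.0, 0.0, 1.0]] [ 0.481 -0.039  1.148] [[0.0, -1.0, -0.01], [-0.99, -0.0, -0.11], [0.11, 0.01, -0.99]]
side [[439.8, 0.0, 248.8], [0.0, 439.8, 191.3], [0.0, 0.0, 1.0]] [ 0.259 -0.784  0.556] [[0.9, -0.44, 0.0], [-0.22, -0.46, -0.86], [0.38, 0.77, -0.51]]
```

View pics/a.png

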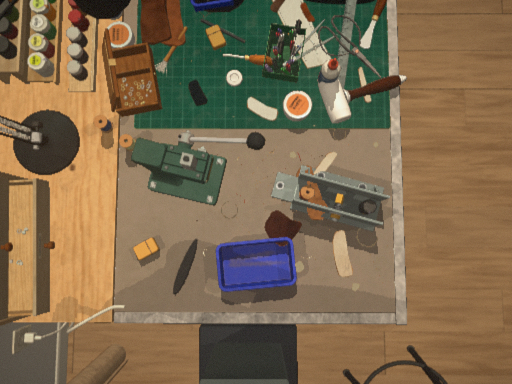

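View pics/b.png

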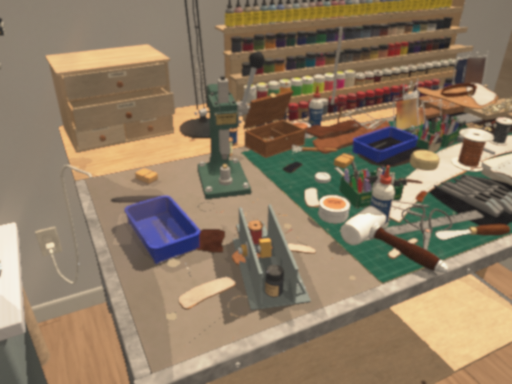

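Top view: bracket spans about (275–388, 170–228), with the reel near (308,192), bolt head (339,198) and jar (369,207). The tray is at (257,264) and the press lever ball at (256,141). I'll zoom in on the bracket and measure the tray.

```bash
cat > h.py <<'E'
import numpy as np,cv2,pickle
def ray(c,uv,z):
    uv=np.atleast_2d(np.array(uv,float)); K=c['mtx'];R=c['R'];o=-R.T@c['t']
    d=(np.c_[uv,np.ones(len(uv))]@np.linalg.inv(K).T)@R
    return o+d*((z-o[2])/d[:,2])[:,None]
def proj(c,X):
    p=(np.atleast_2d(X)@c['R'].T+c['t'])@c['mtx'].T; return p[:,:2]/p[:,2:]
def depthpts(c):
    v,u=np.nonzero(c['depth']>0); z=c['depth'][v,u]
    P=(np.c_[u,v,np.ones(len(u))]@np.linalg.inv(c['mtx']).T*z[:,None]-c['t'])@c['R']
    return u,v,P
E
python3 - <<'E'
from h import *
d=pickle.load(open('v0.pkl','rb'));c=d['top']
u,v,P=depthpts(c)
hsv=cv2.cvtColor(c['color'],cv2.COLOR_RGB2HSV)[v,u]
# tray rim
m=(hsv[:,0]>112)&(hsv[:,0]<130)&(hsv[:,1]>120)&(v>230)
r=m&(P[:,2]>.034)&(P[:,2]<.05)
print('tray rim',r.sum(),cv2.minAreaRect(P[r,:2].astype(np.float32)*1000), np.percentile(P[m,2],[5,50,95]))
q=m&(P[:,2]>.0)
hull=cv2.convexHull(np.c_[u[m],v[m]].astype(np.float32))
print('tray outline z42',cv2.minAreaRect((ray(c,hull[:,0],.042)[:,:2]*1000).astype(np.float32)))
# bracket plates top
b=(u>265)&(u<395)&(v>160)&(v<235)&(P[:,2]>.072)&(P[:,2]<.088)
print('plates',b.sum(),cv2.minAreaRect(P[b,:2].astype(np.float32)*1000), cv2.boxPoints(cv2.minAreaRect(P[b,:2].astype(np.float32)*1000)).round(0).tolist())
for lo,hi in((.03,.045),(.045,.06),(.06,.072)):
    k=(u>290)&(u<385)&(v>180)&(v<220)&(P[:,2]>lo)&(P[:,2]<hi);print(lo,k.sum())
# press heights
k=(P[:,2]>.2)&(P[:,0]>.3)&(P[:,0]<.8)&(P[:,1]>-.2);print('high',P[k].min(0),P[k].max(0))
A=cv2.cvtColor(c['color'][155:240,255:400],cv2.COLOR_RGB2BGR)
cv2.imwrite('pics/c.png',cv2.resize(A,None,fx=5.5,fy=5.5,interpolation=cv2.INTER_CUBIC))
E
```

```text
tray rim 718 ((427.17718505859375, -31.7562255859375), (105.8642349243164, 171.9639129638672), 5.775393486022949) [0.00053544 0.00523453 0.04454833]
tray outline z42 ((426.9685974121094, -31.7789306640625), (106.2876968383789, 172.2117919921875), 5.773370742797852)
plates 574 ((572.000244140625, -218.43588256835938), (198.9010467529297, 66.49466705322266), 74.57076263427734) [[513.0, -305.0], [578.0, -323.0], [631.0, -131.0], [566.0, -114.0]]
0.03 139
0.045 518
0.06 182
high [ 0.59306274 -0.0492231   0.20001879] [0.79877156 0.31228372 0.56543245]
```

View pics/c.png

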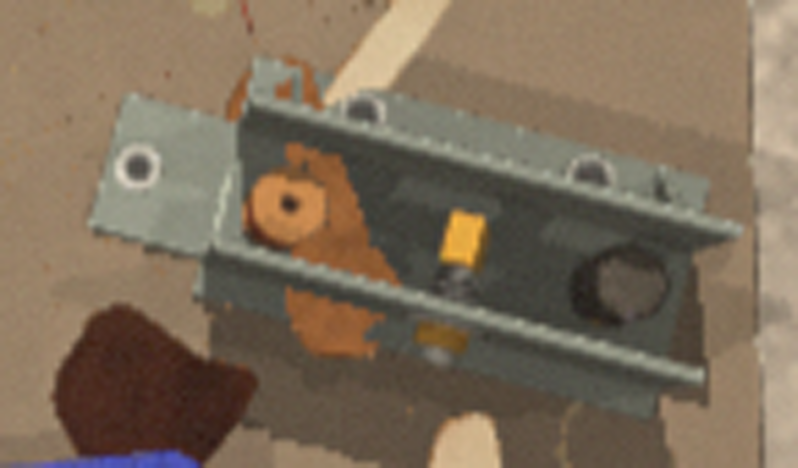

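The zoom shows the reel's top flange at crop (290,200), which is full-image (307.7,191.4). The bolt head top is at crop (464,240), full (339.4,198.6), and the jar cap at crop (628,282), full (369.2,206.3). The scripts use these to get positions in the bracket frame.

```bash
python3 - <<'E'
from h import *
from scipy.spatial.transform import Rotation as Ro
from plant import robot
d=pickle.load(open('v0.pkl','rb'));c=d['top']
u,v,P=depthpts(c)
b=(u>265)&(u<395)&(v>160)&(v<235)&(P[:,2]>.072)&(P[:,2]<.088)
r=cv2.minAreaRect(P[b,:2].astype(np.float32));C=np.array(r[0]);a=np.radians(-15.43)
B=np.array([[np.cos(a),np.sin(a)],[-np.sin(a),np.cos(a)]])
for n,uv,z in(('reel',(307.7,191.4),.052),('bolt',(339.4,198.6),.066),('jar',(369.2,206.3),.056)):
    p=ray(c,uv,z)[0,:2];print(n,p.round(4),'in bracket mm',(B@(p-C)*1000).round(1))
k=(u>246)&(u<266)&(v>132)&(v<152)&(P[:,2]>.25);print('ball',k.sum(),np.median(P[k],0).round(3))
k=(u>130)&(u<245)&(v>130)&(v<206)&(P[:,2]>.06);print('press',P[k].min(0).round(3),P[k].max(0).round(3))
# side cross-check: plate tops
s=d['side'];print('side proj bracket centre z.08 / reel / jar',proj(s,np.array([[*C,.05],[*ray(c,(307.7,191.4),.052)[0]],[*ray(c,(369.2,206.3),.056)[0]]])).round(0).tolist())
M=Ro.from_rotvec(robot.read_state()['orientation']).as_matrix();print(M.round(3).tolist())
for n in d:
    k=d[n]
us,vs,Ps=depthpts(s)
q=(us>230)&(us<320)&(vs>200)&(vs<310)&(Ps[:,2]>.072)&(Ps[:,2]<.088)&(Ps[:,0]>.49)&(Ps[:,0]<.66)
print('side plates',q.sum(),cv2.minAreaRect(Ps[q,:2].astype(np.float32)*1000))
E
```

```text
reel [ 0.5881 -0.1484] in bracket mm [-3.1 71.8]
bolt [ 0.5709 -0.2167] in bracket mm [-1.6  1.4]
jar [ 0.5546 -0.284 ] in bracket mm [  0.7 -67.9]
ball 264 [ 0.642 -0.033  0.356]
press [ 0.593 -0.014  0.06 ] [0.693 0.204 0.33 ]
side proj bracket centre z.08 / reel / jar [[265.0, 247.0], [255.0, 224.0], [274.0, 268.0]]
[[-0.965, 0.261, -0.001], [0.261, 0.965, -0.002], [0.0, -0.002, -1.0]]
side plates 601 ((570.7918090820312, -220.5303955078125), (201.6680908203125, 66.82843780517578), 74.4909439086914)
```

Request:
drive_tool --moves '[60, -37.8, -32.4, 0, 0, 0, 0, 60, -37.8, -32.4, 0, 0, 0, 0, 60, -37.8, -32.4, 0, 0, 0, 0, 60, -37.8, -32.4, 0, 0, 0, 0, 60, -37.8, -32.4, 0, 0, 0, 0, 60, -37.8, -32.4, 0, 0, 0, 0, 60, -37.8, -32.4, 0, 0, 0, 0, 60, -37.8, -32.4, 0, 0, 0, 0]' --grip_force 20

```text
t: 0.9
tool_pos: [0.3813, 0.2483, 0.4045]
orientation: [-0.413, -3.114, 0.0]
force: [1.1, 0.9, 0.1]
opening: 0.06
gripper_force: 0.0
```

Request:
drive_tool --moves '[56, -19.8, -44.9, 5.6, 0, 0, 0, 56, -19.8, -44.9, 5.6, 0, 0, 0, 56, -19.8, -44.9, 5.6, 0, 0, 0, 56, -19.8, -44.9, 5.6, 0, 0, 0, 56, -19.8, -44.9, 5.6, 0, 0, 0, 56, -19.8, -44.9, 5.6, 0, 0, 0, 56, -19.8, -44.9, 5.6, 0, 0, 0, 56, -19.8, -44.9, 5.6, 0, 0, 0]'

```text
t: 1.7
tool_pos: [0.4397, -0.14, 0.3596]
orientation: [0.414, 3.114, 0.0]
force: [1.3, 0.1, 0.2]
opening: 0.0558
gripper_force: 0.0
```

Request:
drive_tool --moves '[56, -29, 6.2, 12, 0, 0, 0, 56, -29, 6.2, 12, 0, 0, 0, 56, -29, 6.2, 12, 0, 0, 0, 56, -29, 6.2, 12, 0, 0, 0, 56, -29, 6.2, 12, 0, 0, 0, 56, 0, 0, 0, 0, 0, 0]'

```text
t: 2.3
tool_pos: [0.5893, -0.1455, 0.2959]
orientation: [-0.412, -3.11, -0.002]
force: [-0.5, 0.3, -0.2]
opening: 0.056
gripper_force: 0.0
```

```bash
python3 - <<'E'
from plant import robot
from h import *
w=robot.read_camera('wrist');pickle.dump(w,open('w1.pkl','wb'))
print(robot.read_state()['tool_pos'],(-w['R'].T@w['t']).round(3),w['R'].round(2).tolist(),w['mtx'].round(0).tolist())
I=cv2.cvtColor(w['color'],cv2.COLOR_RGB2BGR)
for p in proj(w,np.array([[.588,-.148,.052],[.571,-.219,.066]])):
    print(p)
    if abs(p).max()<600: cv2.circle(I,tuple(int(x) for x in p),4,(255,0,255),1)
cv2.imwrite('pics/d.png',I)
E
```

```text
[ 0.58830397 -0.14554205  0.2972344 ] [ 0.511 -0.125  0.277] [[0.26, 0.97, -0.0], [0.93, -0.25, 0.28], [0.27, -0.07, -0.96]] [[310.0, 0.0, 261.0], [0.0, 310.0, 193.0], [0.0, 0.0, 1.0]]
[258.76713781 210.00086449]
[158.20119179 219.16325378]
```

View pics/d.png

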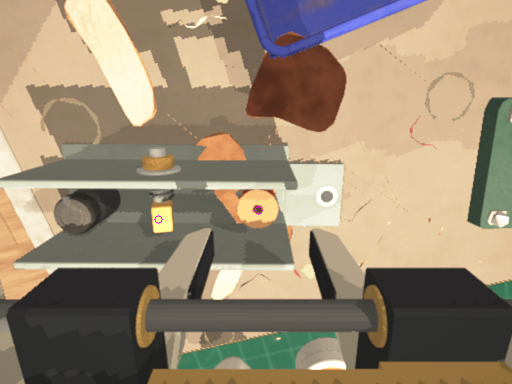

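Wrist view: the reel hole sits at (258,209) and the predicted point at (259,210), so the estimate is good. The bolt head is at (162,219) and the jar at (85,210). Descending now.

Request:
drive_tool --moves '[56, -0.5, -2.4, 25, 0, 0, 0, 56, 0, 0, 25, 0, 0, 0, 56, 0, 0, 25, 0, 0, 0, 56, 0, 0, 15, 0, 0, 0, 56, 0, 0, 10, 0, 0, 0, 20, 0, 0, 0, 0, 0, 0, 20, 0, 0, 0, 0, 0, 0, 20, 0, 0, 0, 0, 0, 0]' --grip_force 20

```text
t: 3.15
tool_pos: [0.5887, -0.1485, 0.2016]
orientation: [0.413, 3.112, -0.001]
force: [-0.1, 0.5, 0.4]
opening: 0.0366
gripper_force: 0.0
```

Request:
drive_tool --moves '[20, 0, 0, 0, 0, 0, 0, 20, 0, 0, 0, 0, 0, 0, 20, 0, 0, 0, 0, 0, 0]'

```text
t: 3.45
tool_pos: [0.5887, -0.1484, 0.2014]
orientation: [0.413, 3.112, -0.001]
force: [-0.7, 0.3, 6.9]
opening: 0.0316
gripper_force: 20.0
```

Request:
drive_tool --moves '[20, 0, 0, -25, 0, 0, 0, 20, 0, 0, -40, 0, 0, 0, 20, 0, 0, -40, 0, 0, 0, 20, 39.5, 0, 0, 0, 0, 0, 20, 39.5, 25, 0, 0, 0, 0, 20, 39.5, 25, 0, 0, 0, 0, 20, 39.5, 26, 0, 0, 0, 0, 20, 39.5, 26, 0, 0, 0, 0]'

```text
t: 4.25
tool_pos: [0.4224, 0.0027, 0.3049]
orientation: [0.414, 3.114, 0.0]
force: [1.3, 0.8, 0.0]
opening: 0.0312
gripper_force: 20.0
```

Request:
drive_tool --moves '[20, 0, 0, 0, 0, 0, -7.1, 20, 0, 0, 0, 0, 0, -7.1, 20, 0, 0, 0, 0, 0, -7.1, 20, 0, 0, 0, 0, 0, 0, 20, 0, 0, 0, 0, 0, 0]'

```text
t: 4.75
tool_pos: [0.4239, 0.0017, 0.305]
orientation: [-0.164, 3.137, -0.0]
force: [0.4, -0.2, 0.1]
opening: 0.0312
gripper_force: 20.0
```

```bash
cat >> h.py <<'E'
def go(xyz):
    from plant import robot
    from scipy.spatial.transform import Rotation as Ro
    s=robot.read_state();M=Ro.from_rotvec(s['orientation']).as_matrix()
    print('pos',s['tool_pos'].round(4),'yaw of tool y',np.degrees(np.arctan2(M[1,1],M[0,1])).round(2),'tilt',M[:2,2].round(4),'open',s['opening'].round(4),'F',s['force'].round(1),'t',s['t'])
    print('tool shift mm',(M.T@(np.array(xyz)-s['tool_pos'])*1000).round(1))
E
python3 - <<'E'
from plant import robot
from h import *
go([.4236,.002,.2014])
w=robot.read_camera('side')
cv2.imwrite('pics/e.png',cv2.resize(cv2.cvtColor(w['color'][130:330,80:340],cv2.COLOR_RGB2BGR),None,fx=2.5,fy=2.5))
E
```

```text
Traceback (most recent call last):
  File "h.py", line 16, in go
    print('pos',s['tool_pos'].round(4),'yaw of tool y',np.degrees(np.arctan2(M[1,1],M[0,1])).round(2),'tilt',M[:2,2].round(4),'open',s['opening'].round(4),'F',s['force'].round(1),'t',s['t'])
                                                                                                                                     ^^^^^^^^^^^^^^^^^^
AttributeError: 'float' object has no attribute 'round'
```

Reel held (31.2 mm). Already above its place in the tray, so lowering.

Request:
drive_tool --moves '[20, 0, 0, 30, 0, 0, 0, 20, 0, 0, 30, 0, 0, 0, 20, 0, 0, 25, 0, 0, 0, 20, 0, 0, 12, 0, 0, 0, 20, 0, 0, 5, 0, 0, 0, 20, 0, 0, 2, 0, 0, 0, 20, 0, 0, 0, 0, 0, 0]'

```text
t: 5.45
tool_pos: [0.4245, 0.0016, 0.2018]
orientation: [-0.168, 3.136, -0.0]
force: [0.5, -0.4, -0.2]
opening: 0.0315
gripper_force: 20.0
```

```bash
sed -i "s/s\['opening'\].round(4)/s['opening']/" h.py; python3 - <<'E'
from plant import robot
from h import *
go([.4236,.002,.1994])
w=robot.read_camera('side')
cv2.imwrite('pics/e.png',cv2.resize(cv2.cvtColor(w['color'][130:330,80:340],cv2.COLOR_RGB2BGR),None,fx=2.5,fy=2.5))
E
```

```text
pos [0.4245 0.0016 0.2018] yaw of tool y 96.15 tilt [ 0.0014 -0.0001] open 0.0315140306508161 F [ 0.5 -0.4 -0.2] t 5.45
tool shift mm [0.9 0.5 2.4]
```

View pics/e.png

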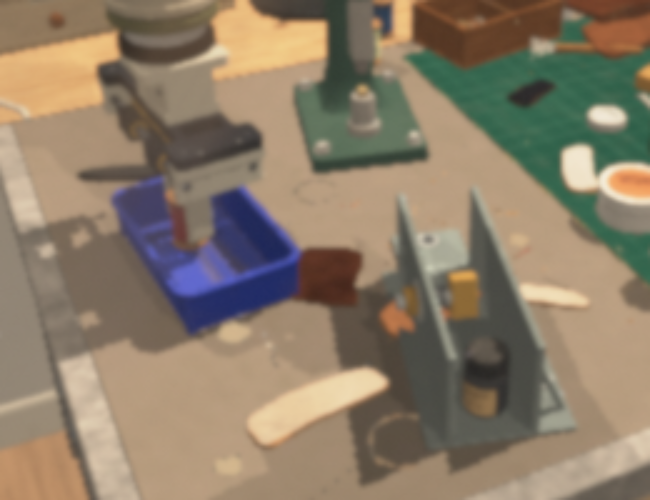

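The side view shows the reel upright in the fingers inside the tray (around 190,225), and the jar still in the gap (485,375). Lowering the last 2 mm and releasing.

Request:
drive_tool --moves '[20, 0, 0, 1.5, 0, 0, 0, 20, 0, 0, 0.7, 0, 0, 0, 43, 0, 0, 0, 0, 0, 0, 43, 0, 0, 0, 0, 0, 0, 43, 0, 0, -15, 0, 0, 0, 43, 0, 0, -40, 0, 0, 0, 43, 0, 0, -40, 0, 0, 0, 43, 0, 0, -20, 0, 0, 0]'

```text
t: 6.3
tool_pos: [0.4247, 0.0017, 0.3174]
orientation: [-0.169, 3.133, -0.001]
force: [0.7, -0.1, 0.2]
opening: 0.0432
gripper_force: 0.0
```

```bash
python3 - <<'E'
from h import *
go([.5546,-.2845,.31])
E
```

```text
pos [0.4247 0.0017 0.3174] yaw of tool y 96.19 tilt [ 0.0044 -0.0005] open 0.043234239776873136 F [ 0.7 -0.1  0.2] t 6.3
tool shift mm [ -98.3 -298.5    8.1]
```

Request:
drive_tool --moves '[52, -14, -42.6, 1, 0, 0, 0, 52, -14, -42.6, 1, 0, 0, 0, 52, -14, -42.6, 1, 0, 0, 0, 52, -14, -42.6, 1, 0, 0, 0, 52, -14, -42.6, 1, 0, 0, 7.1, 52, 0, -43.5, 1, 0, 0, 7.1, 52, 0, 0, 1, 0, 0, 7.1, 52, 0, 0, 0, 0, 0, 0]'

```text
t: 7.1
tool_pos: [0.5154, -0.2472, 0.3061]
orientation: [-0.42, -3.112, -0.001]
force: [0.3, 0.2, -0.7]
opening: 0.052
gripper_force: 0.0
```

```bash
python3 - <<'E'
from h import *
from plant import robot
go([.5546,-.2845,.31])
w=robot.read_camera('wrist')
I=cv2.cvtColor(w['color'],cv2.COLOR_RGB2BGR)
for p in proj(w,np.array([[.5546,-.2845,.056],[.571,-.219,.066],[.571,-.219,.034]])):
    print(p)
    if abs(p).max()<600: cv2.circle(I,tuple(int(x) for x in p),4,(255,0,255),1)
cv2.imwrite('pics/f.png',I)
E
```

```text
pos [ 0.5154 -0.2472  0.3061] yaw of tool y 74.64 tilt [-0.0009  0.0007] open 0.052047787788250865 F [ 0.3  0.2 -0.7] t 7.1
tool shift mm [-47.7 -25.6  -4. ]
[231.48297308 261.11494599]
[314.80473456 265.64232334]
[308.90420607 247.38366245]
```

View pics/f.png

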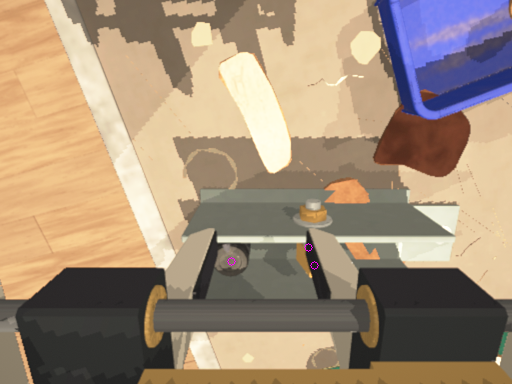

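The jar cap is at (233,260), 1.5 px from the predicted point, so the estimate holds. Moving over it, down, and closing.

Request:
drive_tool --moves '[52, -24, -12.8, -1, 0, 0, 0, 52, -23.7, -12.8, -1, 0, 0, 0, 52, 0, 0, 20, 0, 0, 0, 52, 0, 0, 30, 0, 0, 0, 52, 0, 0, 30, 0, 0, 0, 52, 0, 0, 18, 0, 0, 0, 52, 0, 0, 8, 0, 0, 0, 20, 0, 0, 0, 0, 0, 0]'

```text
t: 7.95
tool_pos: [0.5548, -0.282, 0.2017]
orientation: [-0.408, -3.113, -0.002]
force: [0.3, -0.3, -0.7]
opening: 0.0476
gripper_force: 0.0
```

Request:
drive_tool --moves '[20, 0, 0, 0, 0, 0, 0, 20, 0, 0, 0, 0, 0, 0, 20, 0, 0, 0, 0, 0, 0, 20, 0, 0, 0, 0, 0, 0]' --grip_force 20

```text
t: 8.35
tool_pos: [0.5559, -0.2835, 0.2046]
orientation: [0.413, 3.112, -0.002]
force: [-0.7, 0.8, 6.5]
opening: 0.0309
gripper_force: 20.0
```

Request:
drive_tool --moves '[20, 0, 0, -25, 0, 0, 0, 20, 0, 0, -40, 0, 0, 0, 20, 0, 0, -40, 0, 0, 0, 20, 30, 29, 0, 0, 0, 0, 20, 30, 29, 0, 0, 0, 0, 20, 30, 30, 0, 0, 0, 0, 20, 30, 30, 0, 0, 0, 0, 20, 30, 30, 0, 0, 0, 0]'

```text
t: 9.15
tool_pos: [0.4478, -0.1, 0.3079]
orientation: [0.414, 3.114, -0.0]
force: [0.9, 0.4, 0.7]
opening: 0.0308
gripper_force: 20.0
```

Request:
drive_tool --moves '[20, 27, 30, 0, 0, 0, 0, 20, 0, 0, 0, 0, 0, -7.1, 20, 0, 0, 0, 0, 0, -7.1, 20, 0, 0, 0, 0, 0, -7.1, 20, 0, 0, 0, 0, 0, 0, 20, 0, 0, 0, 0, 0, 0]'

```text
t: 9.75
tool_pos: [0.4306, -0.0652, 0.3079]
orientation: [-0.164, 3.137, -0.0]
force: [-0.1, -0.8, -0.7]
opening: 0.0307
gripper_force: 20.0
```

```bash
python3 - <<'E'
from h import *
from plant import robot
go([.4304,-.0658,.2019])
w=robot.read_camera('wrist')
I=cv2.cvtColor(w['color'],cv2.COLOR_RGB2BGR)
for p in proj(w,np.array([[.4304,-.0658,.054],[.4236,.002,.05]])):
    print(p); cv2.circle(I,tuple(int(x) for x in p),4,(255,0,255),1)
cv2.imwrite('pics/g.png',I)
E
```

```text
pos [ 0.4306 -0.0652  0.3079] yaw of tool y 95.97 tilt [ 0.0003 -0.0001] open 0.03066575749505925 F [-0.1 -0.8 -0.7] t 9.75
tool shift mm [  0.3  -0.6 106. ]
[261.607349   205.01387435]
[345.63186098 203.76258977]
```

View pics/g.png

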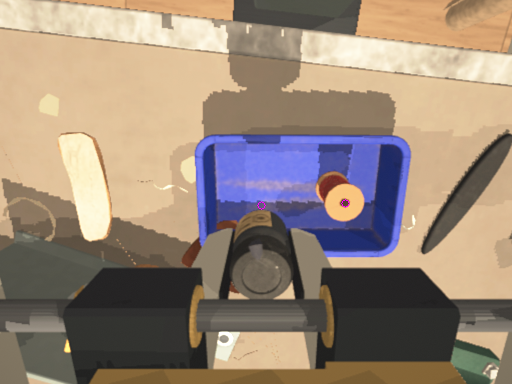

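The reel stands upright in the tray with its top at (345,203). The jar is held at (262,260) and its target (262,205) is clear. Lowering it.

Request:
drive_tool --moves '[20, 0, 0, 30, 0, 0, 0, 20, 0, 0, 35, 0, 0, 0, 20, 0, 0, 25, 0, 0, 0, 20, 0, 0, 10, 0, 0, 0, 20, 0, 0, 4, 0, 0, 0, 20, 0, 0, 2, 0, 0, 0, 20, 0, 0, 0, 0, 0, 0]'

```text
t: 10.5
tool_pos: [0.4315, -0.0654, 0.2033]
orientation: [-0.168, 3.136, -0.001]
force: [0.0, -0.1, -0.8]
opening: 0.0305
gripper_force: 20.0
```

Request:
drive_tool --moves '[20, 0, 0, 1.3, 0, 0, 0, 20, 0, 0, 0, 0, 0, 0]'

```text
t: 10.7
tool_pos: [0.4318, -0.0654, 0.2028]
orientation: [-0.168, 3.135, -0.001]
force: [-5.4, 1.4, 13.6]
opening: 0.0307
gripper_force: 20.0
```

Touching down. Releasing and rising.

Request:
drive_tool --moves '[43, 0, 0, 0, 0, 0, 0, 43, 0, 0, 0, 0, 0, 0, 43, 0, 0, 0, 0, 0, 0, 43, 0, 0, -15, 0, 0, 0, 43, 0, 0, -40, 0, 0, 0, 43, 0, 0, -40, 0, 0, 0, 43, 0, 0, -25, 0, 0, 0, 43, 0, 0, 0, 0, 0, 0]'

```text
t: 11.5
tool_pos: [0.4322, -0.0656, 0.3251]
orientation: [-0.169, 3.13, -0.004]
force: [1.4, 0.7, 0.1]
opening: 0.0431
gripper_force: 0.0
```

```bash
python3 - <<'E'
from h import *
from plant import robot
go([.5712,-.219,.32])
w=robot.read_camera('wrist')
I=cv2.cvtColor(w['color'],cv2.COLOR_RGB2BGR)
cv2.imwrite('pics/i.png',I)
E
```

```text
pos [ 0.4322 -0.0656  0.3251] yaw of tool y 96.18 tilt [ 0.0076 -0.0021] open 0.04307540653934023 F [1.4 0.7 0.1] t 11.5
tool shift mm [-121.6 -167.5    6.5]
```

View pics/i.png

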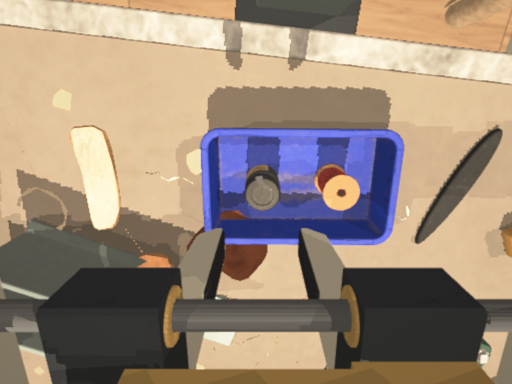

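Both stand upright in the tray: jar at (262,192), reel at (340,192). Now the bolt head.

Request:
drive_tool --moves '[46, -24.3, -33.5, 1, 0, 0, 0, 46, -24.3, -33.5, 1, 0, 0, 0, 46, -24.3, -33.5, 1, 0, 0, 0, 46, -24.3, -33.5, 1, 0, 0, 0, 46, -24.3, -33.5, 1, 0, 0, 7.1, 46, 0, 0, 0, 0, 0, 7.1, 46, 0, 0, 0, 0, 0, 7.1, 46, 0, 0, 0, 0, 0, 0]'

```text
t: 12.35
tool_pos: [0.569, -0.2186, 0.3127]
orientation: [-0.417, -3.11, -0.002]
force: [-0.6, 0.0, -0.4]
opening: 0.0461
gripper_force: 0.0
```

```bash
python3 - <<'E'
from h import *
from plant import robot
go([.5712,-.219,.31])
w=robot.read_camera('wrist')
K=[[.5712,-.219,.066],[.5712+.001,-.219+.004,.066]]
p=proj(w,np.array(K));print(p.round(1).tolist())
hsv=cv2.cvtColor(w['color'],cv2.COLOR_RGB2HSV)
m=cv2.inRange(hsv,(12,150,90),(32,255,255));n,l,st,ce=cv2.connectedComponentsWithStats(m)
for i in range(1,n):
    if st[i,4]>60: print(st[i],ce[i].round(1))
I=cv2.cvtColor(w['color'],cv2.COLOR_RGB2BGR)[150:320,150:400]
for q in p: cv2.circle(I,(int(q[0]-150),int(q[1]-150)),2,(255,0,255),1)
cv2.imwrite('pics/j.png',cv2.resize(I,None,fx=3,fy=3,interpolation=cv2.INTER_CUBIC))
E
```

```text
pos [ 0.569  -0.2186  0.3127] yaw of tool y 74.74 tilt [-0.0036  0.0018] open 0.04612620866983292 F [-0.6  0.  -0.4] t 12.35
tool shift mm [-2.2  0.2  2.7]
[[262.6, 211.8], [267.9, 211.7]]
[313 144  13  13  76] [319.5 151.3]
[249 153  24  13 265] [260.5 159.3]
[296 184  20   9  68] [302.9 186.4]
[250 192  23  30 232] [256.3 203.9]
[422 363  19  13  84] [431.7 368.6]
[439 363  34  21 208] [457.1 373.1]
[386 367  37  17 218] [405.7 376.2]
[481 371  17  13  73] [488.4 378.4]
```

View pics/j.png

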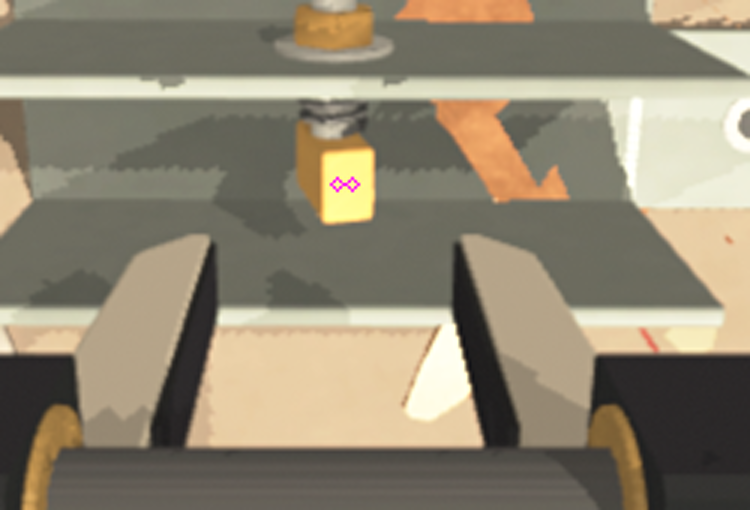

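The head's top face is centred at crop (347,185), full (265.8,211.7), leaning to +y as expected. That is about 1.5 mm to −y of my estimate, so I shift by that and descend.

Request:
drive_tool --moves '[46, -2.2, -1.3, 20, 0, 0, 0, 46, 0, 0, 30, 0, 0, 0, 46, 0, 0, 26, 0, 0, 0, 46, 0, 0, 14, 0, 0, 0, 46, 0, 0, 6, 0, 0, 0, 46, 0, 0, 0, 0, 0, 0, 46, 0, 0, 0, 0, 0, 0]'

```text
t: 13.1
tool_pos: [0.5718, -0.2206, 0.2208]
orientation: [0.412, 3.113, -0.001]
force: [-0.5, 0.5, 0.5]
opening: 0.0457
gripper_force: 0.0
```

```bash
python3 -c "
from h import *
go([.5708,-.2205,.217])"
```

```text
pos [ 0.5718 -0.2206  0.2208] yaw of tool y 74.93 tilt [ 0.0017 -0.0009] open 0.04570931795741618 F [-0.5  0.5  0.5] t 13.1
tool shift mm [ 1.  -0.2  3.8]
```

Down 3 mm more, then close moderately first.

Request:
drive_tool --moves '[46, 0, 0, 3, 0, 0, 0, 5, 0, 0, 0, 0, 0, 0, 5, 0, 0, 0, 0, 0, 0, 5, 0, 0, 0, 0, 0, 0, 5, 0, 0, 0, 0, 0, 0, 5, 0, 0, 0, 0, 0, 0, 5, 0, 0, 0, 0, 0, 0]' --grip_force 25

```text
t: 13.8
tool_pos: [0.5716, -0.2199, 0.217]
orientation: [0.413, 3.114, 0.001]
force: [1.4, 5.4, 4.4]
opening: 0.0139
gripper_force: 25.0
```

Request:
drive_tool --moves '[5, 0, 0.4, 0, 0, 0, 0, 5, 0, 0, 0, 0, 0, 0, 5, 0, 0, 0, 0, 0, 0, 5, 0, 0, 0, 0, 0, 0, 5, 0, 0, 0, 0, 0, 0, 5, 0, 0, 0, 0, 0, 0]' --grip_force 55

```text
t: 14.4
tool_pos: [0.5717, -0.2198, 0.2169]
orientation: [0.413, 3.114, 0.001]
force: [1.3, 5.4, 5.2]
opening: 0.0137
gripper_force: 55.0
```

```bash
python3 - <<'E'
from h import *
from plant import robot
go([.5712,-.219,.217])
print(robot.read_state()['wrist_torque'].round(2))
w=robot.read_camera('side')
cv2.imwrite('pics/k.png',cv2.resize(cv2.cvtColor(w['color'][150:320,100:340],cv2.COLOR_RGB2BGR),None,fx=3,fy=3,interpolation=cv2.INTER_CUBIC))
E
```

```text
pos [ 0.5717 -0.2198  0.2169] yaw of tool y 74.89 tilt [0.0008 0.0003] open 0.013748816984930844 F [1.3 5.4 5.2] t 14.4
tool shift mm [ 0.7  0.6 -0.1]
[ 0.82  0.01 -0.05]
```

View pics/k.png

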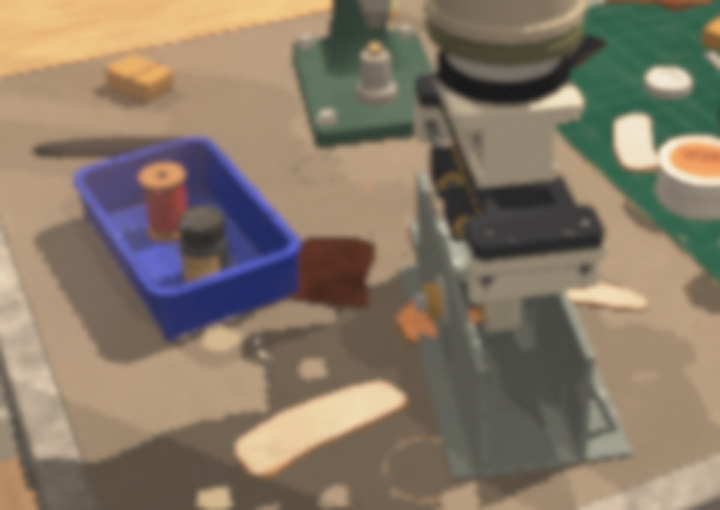

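The reel (165,200) and jar (203,240) stand upright in the tray. The gripper holds the head at 13.7 mm with vertical jaws and 55 N. Handing in.

```bash
python3 -c "
from plant import robot
print(robot.close_job())"
```

```text
the job is handed in; nothing more can be done
None
```

The red reel and black jar stand upright in the blue tray, and the job was handed in at about 14 s with the gripper holding the bolt head by its flats at 55 N; its flats should be upright, judging by the vertical jaws and 13.7 mm opening.

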